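Open the dial padlock and show it

ROBOT

A 6-joint arm with a two-finger parallel gripper is mounted at the origin on the work surface. World frame = base frame: x ahead of the robot, y to its left, z up, the work surface at z = 0. Lengths are in m, angles in rad, forces in N, time in s.
With the tool pointing down it reaches from about 0.35 to 0.8 m from the base axis. Payload 7.3 kg.
Tool frame: the origin (TCP) lies at the very end of the fingers, on their centre line; the grasp point (between the pads) lies 19 mm behind it; z points along the fingers, y is the line along which they close (so a half turn about z gives the same grasp; the last joint's range is limited). The gripper opens to 85 mm and grips with 20 to 120 N. Pads are 22 mm wide; open, the fingers measure 114 mm over their backs; the gripper's body (76 mm by 85 mm) begins 54 mm behind the grasp point. The pads swing forward as they close: fully open they stand 13 mm farther back than shut.
Start: joints at [-1.304, 0.342, 1.524, -0, 1.275, -0.146], TCP at [0.211, -0.481, 0.231] pointing down, gripper open.
Joint ranges: [-2.53, 2.53], [-0.77, 2.02], [0.04, 2.7], [-1, 4.14], [0.28, 2.66], [-3.11, 3.11]. Speed limits (rad/s): [2.57, 2.57, 3.14, 3.14, 3.14, 3.14].

INTERFACE

Orientations are given as a unit quaternion [w, x, y, z].
In Python, from plant import manip gives the robot as it stands. The module is installed in compiled form; this text tells all that it offers.
- The arm moves only by the tool arm_command, never from a script. Its argument "plan" is a list that holds one entry, the list of rows, each a list of 7 numbers: the finger opening in m, from 0 to 0.0854, then the shift along the world's x, y, z in m, then the turn, a rotation vector about the world's x, y, z in rad. In form: [[[hand, dx, dy, dz, ax, ay, az], ...]]. A call has 1 to 12 rows; each row shifts and turns the commanded pose from where the row before left it; what a row does not reach is not made up. A row lasts 1/12 s, in which the tool goes at most 41.7 mm and 7.16 degrees, less where a joint would pass 70% of its speed; a pose out of reach is approached as far as the arm can. A call with a gripper value outside its range is refused whole. The fingers move at their own pace and stop on an object; "force" is the grip in N (left out, the last holds). Time passes only in rows, so rows that do not move let the fingers close. It gives the time, the measured TCP pose, the force, the opening and the grip force at its end, in the units of the state.
- manip.observe(): the state, without advancing time (a new reading comes with each control period).
- manip.get_image(name): name is "scene" or "top" or "wrist"; returns a dict with "color" (420x560x3 uint8, red, green, blue), "intrinsics" (3x3 intrinsics, pixels), "R" (3x3) and "t" (3): a world point X has camera coordinates R X + t. Camera axes: x right, y down, z forward; pixel columns grow to the right and rows downward; lengths in m; the calibration is good to about 2 mm. A picture is of the moment at which its call begins. There is no depth.
- manip.close_job(): hands the job in; it is judged then, once.
The state is a dict: "time": time; "qpos": joint angles; "qd": joint speeds; "joint_efforts": joint torques, N m; "tool_pos": TCP position; "tcp_rot": TCP orientation; "force": force on the tool from outside, world axes, zero at the start; "ft_torque": the same for the moment, N m; "finger_gap": opening from 0.0 (shut) to 1.0 (fully open); "grasp_force": force on a finger pad.
Only numpy, scipy, OpenCV 4.12 (cv2) and the standard library are available. Lean on these libraries where they do the work, as an engineer would, in place of code of your own. Each camera call takes 0.05 s, during which the arm holds its last target. There are 200 camera calls.

TASK

Unlock the brass padlock on the lid of the dark teal case: turn its black dial clockwise until the white line clicks into the notch at the blue mark, then pull the steel shackle fully out while the lock still lies on the case. Then lift the opened lock clear of the staple and present it over the middle of the cork pad: finish still holding it there, still and level with the dial up and the shackle open, at least 12 cm above the pad and touching nothing but the gripper. Leave the paint can, tape roll and brush where they are.

Things in the scene. Friction and masses are not known exactly. Their poses are not given: they have to be found in the camera images.
- lock_center (a point): Centre of the loose brass padlock body, 76 (x) by 60 (y) by 32 mm (z), about 0.5 kg with dial and shackle, lying dial up on the case lid; 16 mm above the lid. x: out of the lock along the shackle; z up. Low lips (8 mm high) hold its corners; the middle 50 mm of both long sides (the 60 mm width) is free for fingers.
- staple (a point): Top of the fixed steel staple on the case lid, 30 mm high, 28 mm wide along the lock's y, of 5.6 mm wire: it arches over the shackle leg on the lock's +y side, 9 mm in front of the lock's +x face. The lock can be lifted straight up off it only when the shackle is fully out.
- dial_grip (a point): Middle of the black grip bar on the dial, on the dial's vertical axis above the lock's centre. The bar is 44 mm long, 14 mm thick, 24 mm tall; this point is half-way up it, 50 mm above the lid. It stands on a disc 48 mm across, whose top is 12 mm below this point. x: along the bar to the end with the white line on top; z up.
- dial (a joint): Dial angle in rad: 0 when the white line points to the blue mark on the lock (towards the shackle), growing anticlockwise from above; stops at -0.6 and 2.4. Starts at 0.6 to 2.2: turn it clockwise. It clicks (0.1 to 0.15 N m) at 1.6, 0.8 and 0; only at 0 (within about 0.12) is the shackle free. It stays where it is left, or snaps into a near notch.
- shackle_bar (a point): Middle of the cross bar of the U-shaped steel shackle: round, 8.4 mm thick, along the lock's y, 17 mm above the lid, 86.5 mm in +x from the lock's centre when shut. The legs are 40 mm apart; 34 mm of room between the bar and the staple for a finger, and free lid beyond the bar.
- shackle (a joint): How far in m the shackle is pulled out of the lock along the lock's x: 0 shut, 0.026 fully out. Slides with about 2.5 N of friction and stays where it is left; with the dial off its notch it stops after about 3 mm.
- case: Dark teal steel case 244 by 204 mm, lid 70 mm above the table, fixed; origin under its centre at table height. The lock lies 30 mm from its centre in its -x direction, lined up with it.
- pad: Cork pad 130 mm square, 6 mm thick, fixed on the table; origin at the centre of its underside.
- can: Bystander: paint can with red label, 68 mm diameter, 90 mm tall, on the green mat; origin at its foot.
- tape: Bystander: yellow tape roll, 70 mm diameter, 22 mm high, lying flat on the green mat; origin at its foot.
- brush: Bystander: brush 150 mm long lying on the green mat (170 by 160 mm, 4 mm thick, on the opposite side of the case from the cork pad); origin under its middle.
There are look-alikes about, which are no part of the job. What is shaped like the part that bears lock_center but orange or purple is not meant. Of the things shaped like the pad, the cork one is meant.

How it is judged:
On the way, in this order (a step that is already met when the one before it is completed fails the run):
1. the dial's white line stands at the blue mark, the shackle still shut (value of joint dial between -0.16 and 0.16 rad and value of joint shackle below 0.006 m), for 0.1 s.
2. the shackle is pulled fully out while the lock lies on the case (value of joint shackle above 0.022 m and z of lock_center in the frame of case below 0.1 m and distance of lock_center from where it was at the start of the episode below 0.02 m), for 0.2 s.
At the end, for the whole second after the job is handed in: The lock is held in the fingers, still (under 3 cm/s) and level (dial up within 0.3 rad), its centre within 50 mm horizontally of the cork pad's centre and above 125 mm over the table, shackle at least 20 mm out, touching neither case nor pad (value of joint shackle above 0.02 m and horizontal distance between lock_center and pad below 0.05 m and height (world z) of lock_center above 0.125 m and angle between lock_center's own z axis and vertical below 0.3 rad and linear speed of lock below 0.03 m/s and contact force between the fingers and lock above 2 N and contact force between lock and case below 0.1 N and contact force between lock and pad below 0.1 N); the arm keeps its last pose, push and grip.
It fails at once if a bystander (can, tape roll or brush) is pushed more than 30 mm (distance of any of can, tape, brush from where it was at the start of the episode above 0.03 m).
It also fails if it takes over 66 s, if anything falls off the work surface, if the arm or the gripper's body presses on something with over 40 N, if the wrist force passes 120 N, or if a joint passes its speed limit or range.

## Working session

There is one attempt and no reset: what is moved stays moved. The work goes in short steps, Python scripts to look and compute and a tool call to move; the robot and the scene stay as the last step left them, time stands still between calls to the robot, and variables do not carry over. Pictures are saved under pics/ and viewed, at most 13 in all, crops included, and the job is handed in when it is done.

Besides the shell and the picture viewer there is one more tool, called after "Request:" as a command line: name --argument value ..., lists and objects as JSON in quotes. arm_command: Moves the arm, as the interface text tells. Its arguments: {"type":"object","properties":{"plan":{"type":"array"},"force":{"type":"number"}},"required":["plan"]}

```bash
mkdir -p pics; cat > h.py <<'E'
import numpy as np, cv2
from plant import manip
def shot(n,f):
    d=manip.get_image(n); np.savez('pics/'+f+'.npz',**d)
    cv2.imwrite('pics/'+f+'.png',d['color'][:,:,::-1]); return d
def ray(d,u,v,z):
    K,R,t=[np.array(d[k]) for k in('intrinsics','R','t')]
    c=-R.T@t; r=R.T@np.linalg.solve(K,[u,v,1.]); return c+r*(z-c[2])/r[2]
E
python3 - <<'E'
from h import *
a=shot('top','top0');b=shot('scene','scene0')
cv2.imwrite('pics/both.png',cv2.resize(np.hstack([a['color'],b['color']])[:,:,::-1],(800,300)))
print(a['intrinsics'],a['R'],a['t'],manip.observe())
E
```

```text
[[428.13355415   0.         281.36573325]
 [  0.         428.13355415 216.30066388]
 [  0.           0.           1.        ]] [[-0.00471476 -0.99998635 -0.00225365]
 [-0.99284691  0.00494995 -0.11929167]
 [ 0.11930119  0.0016751  -0.9928567 ]] [0.01960405 0.56120429 0.99758384] {'time': 0.1, 'qpos': array([-1.30400702e+00,  3.42649958e-01,  1.52488413e+00,  3.73104296e-05,
        1.27541655e+00, -1.46013333e-01]), 'qd': array([-0.00079709, -0.00065238, -0.004318  , -0.00067294, -0.00100853,
        0.00041613]), 'joint_efforts': array([ 1.39828775e-03, -4.34448946e+01, -2.46489537e+01, -1.45190170e-04,
        4.66440950e-03,  5.61303443e-05]), 'tool_pos': array([ 0.21055135, -0.48055458,  0.23071011]), 'tcp_rot': array([-6.78828241e-04,  9.78775650e-01,  2.04933563e-01, -2.31667924e-05]), 'force': array([-0.66565958, -0.34881238, -0.87580173]), 'ft_torque': array([-0.00515419,  0.03097109, -0.03085704]), 'grasp_force': 0.0, 'finger_gap': 1.0027031714211971}
```

View pics/top0.png

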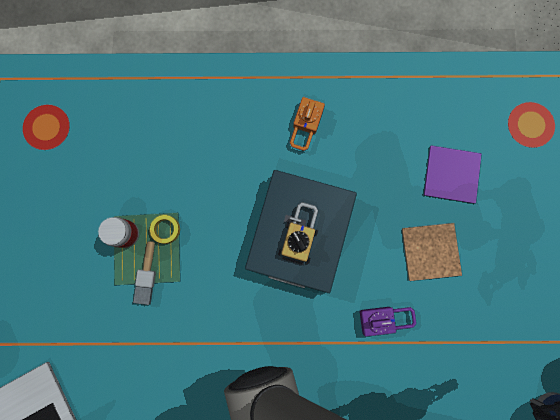

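View pics/scene0.png

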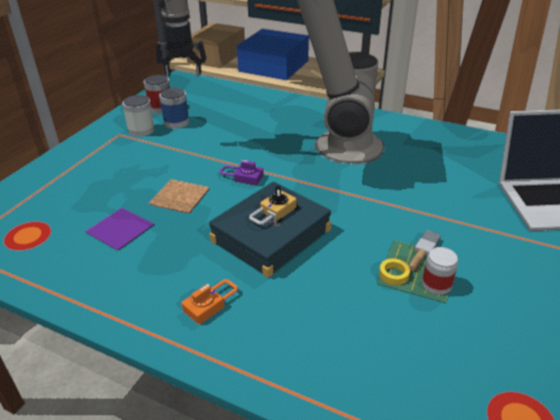

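The top view shows the case centred near (302,231), with the brass lock at (298,241) and its shackle pointing up and right to (304,208). The cork pad is at (432,251). Next I measure these and zoom in on the lock.

```bash
python3 - <<'E'
from h import *
d=dict(np.load('pics/top0.npz'));im=d['color'];hsv=cv2.cvtColor(im,cv2.COLOR_RGB2HSV)
def big(m,x0,y0,x1,y1):
    k=np.zeros(m.shape,np.uint8);k[y0:y1,x0:x1]=m[y0:y1,x0:x1]
    c=max(cv2.findContours(k,cv2.RETR_EXTERNAL,cv2.CHAIN_APPROX_NONE)[0],key=cv2.contourArea);return c
def rep(n,c,z):
    P=np.array([ray(d,u,v,z)[:2] for u,v in cv2.boxPoints(cv2.minAreaRect(c))])
    print(n,cv2.minAreaRect(c),P.mean(0).round(4),'sides',np.linalg.norm(P[1]-P[0]),np.linalg.norm(P[2]-P[1]),'ang',np.arctan2(*(P[1]-P[0])[::-1]),np.arctan2(*(P[2]-P[1])[::-1]))
rep('brass',big(cv2.inRange(hsv,(15,90,110),(32,255,255)),265,190,340,280),.102)
rep('pad',big(cv2.inRange(hsv,(5,60,60),(25,255,255)),390,210,480,295),.006)
print(hsv[200,280],hsv[270,320],hsv[285,240])
v=cv2.inRange(hsv,(0,0,0),(179,255,75))
c=big(cv2.inRange(im,(25,35,40),(60,75,85)),235,160,365,300);rep('lid',c,.07)
crop=cv2.resize(im[160:300,230:370,::-1],(600,600),interpolation=cv2.INTER_CUBIC);cv2.imwrite('pics/crop0.png',crop)
E
```

```text
brass ((298.1131896972656, 241.60379028320312), (26.09850311279297, 33.24125289916992), 15.945395469665527) [ 0.4962 -0.0204] sides 0.07435883879991277 0.05842802745274903 ang -0.2838152560339468 -1.855700945230184
pad ((431.4533996582031, 251.5575408935547), (52.8134765625, 54.488433837890625), 83.9909896850586) [ 0.4763 -0.35  ] sides 0.13481330425701119 0.1285954975498681 ang -1.47074120038177 -3.0903255179641027
[99 95 78] [99 88 78] [ 94 155 138]
lid ((295.1360778808594, 234.51004028320312), (97.8506088256836, 114.71216583251953), 15.52410888671875) [ 0.5165 -0.0149] sides 0.26698380690263385 0.22946527411739737 ang -0.2655886411193056 -1.8521137135353072
```

View pics/crop0.png

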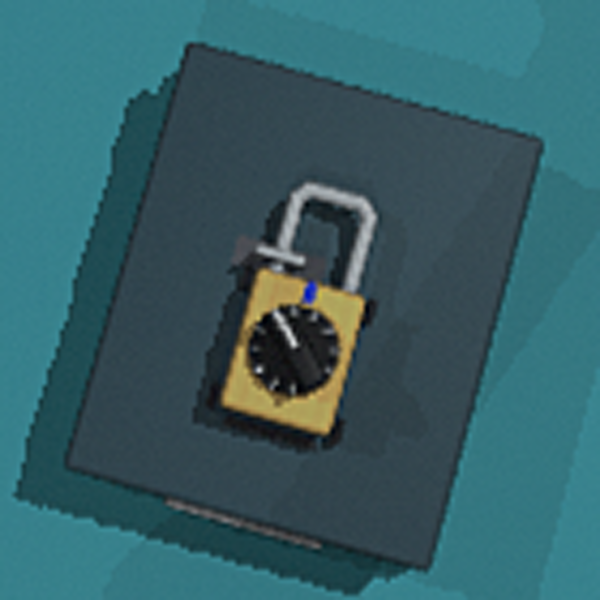

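```bash
python3 - <<'E'
from h import *
d=dict(np.load('pics/top0.npz'))
f=lambda u,v,z:ray(d,230+(u+.5)/600*140-.5,160+(v+.5)/600*140-.5,z)[:2]
P=np.array([f(*p,.07) for p in[(192,44),(542,143),(430,568),(70,465)]])
print(P.round(4),np.linalg.norm(np.diff(P,axis=0),axis=1))
c=P.mean(0);x=P[0]+P[1]-P[2]-P[3];x/=np.linalg.norm(x);print('case',c,'yaw',np.arctan2(x[1],x[0]),'lock',c-.03*x)
a,b=f(297,345,.132),f(275,315,.132);print('line',a,b,np.arctan2(*(b-a)[::-1]))
print('shackle bar',f(335,190,.087))
E
```

```text
[[ 0.667   0.0327]
 [ 0.6109 -0.1581]
 [ 0.3826 -0.0928]
 [ 0.4378  0.0985]] [0.19881561 0.23743182 0.19912215]
case [ 0.52461039 -0.02994268] yaw -0.27900394890760843 lock [ 0.49577048 -0.02168073]
line [ 0.4974101  -0.02099255] [ 0.51263869 -0.01001666] 0.6245118046675945
shackle bar [ 0.58307031 -0.04385443]
```

Request:
arm_command --plan '[[[0.085, 0.015, 0.03, 0.002, 0, 0, 0.02], [0.085, 0.018, 0.03, 0.002, 0, 0, 0.02], [0.085, 0.018, 0.03, 0.002, 0, 0, 0.02], [0.085, 0.018, 0.03, 0.002, 0, 0, 0.02], [0.085, 0.018, 0.03, 0.002, 0, 0, 0.02], [0.085, 0.018, 0.03, 0.002, 0, 0, 0.02], [0.085, 0.018, 0.03, 0.002, 0, 0, 0.02], [0.085, 0.018, 0.03, 0.002, 0, 0, 0.02], [0.085, 0.018, 0.03, 0.002, 0, 0, 0.02], [0.085, 0.018, 0.03, 0.002, 0, 0, 0.02], [0.085, 0.018, 0.03, 0, 0, 0, 0.02], [0.085, 0.018, 0.03, 0, 0, 0, 0]]]'

```text
time: 1.1
tool_pos: [0.4241, -0.1192, 0.2513]
tcp_rot: [0.0, 0.95, 0.312, -0.0]
force: [0.2, -0.9, 0.0]
finger_gap: 0.996
grasp_force: 0.0
```

Request:
arm_command --plan '[[[0.05, 0.02, 0.027, 0, 0, 0, 0], [0.05, 0.02, 0.027, 0, 0, 0, 0], [0.05, 0.02, 0.027, 0, 0, 0, 0], [0.05, 0.012, 0.017, 0, 0, 0, 0], [0.05, 0, 0, 0, 0, 0, 0], [0.05, 0, 0, 0, 0, 0, 0]]]'

```text
time: 1.6
tool_pos: [0.4955, -0.0222, 0.2507]
tcp_rot: [-0.0, 0.95, 0.312, -0.001]
force: [-0.2, -0.7, -0.2]
finger_gap: 0.585
grasp_force: 0.0
```

```bash
python3 - <<'E'
from h import *
d=shot('wrist','w1');print(d['R'],d['t'],-d['R'].T@d['t'],d['intrinsics'][0,0])
o=manip.observe();print(o['tool_pos'],o['tcp_rot'],o['qpos'])
K,R,t=d['intrinsics'],d['R'],d['t']
for p in[(.496,-.021,.132),(.579,-.0447,.087),(.546,-.016,.1)]:
    q=K@(R@np.array(p)+t);print(q[:2]/q[2])
E
```

```text
[[ 5.93728801e-01 -8.04664725e-01 -8.89155514e-04]
 [-7.60411654e-01 -5.61437007e-01  3.26439281e-01]
 [-2.63173379e-01 -1.93140279e-01 -9.45217756e-01]] [-0.31111985  0.31541627  0.52647754] [0.56312189 0.02842322 0.39439502] 316.9301416664744
[ 0.49514819 -0.02295748  0.25081125] [-1.08516831e-04  9.50218561e-01  3.11583325e-01 -7.10862702e-04] [-2.00750669e-01  2.73489641e-01  1.56704969e+00 -5.33991312e-04
  1.30239623e+00  7.36469739e-01]
[278.71234901 201.14173922]
[350.82725658 133.78227976]
[306.64971095 145.8043994 ]
```

View pics/w1.png

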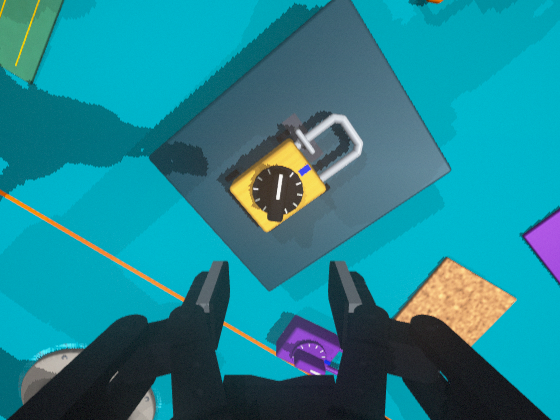

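The wrist view shows the white line from about (277,198) to (280,176), with the bar's other end at (275,215) and the blue mark at (305,170). The shackle bar is near (350,135). This matches the prediction, so I measure the line and the brass here.

```bash
python3 - <<'E'
from h import *
d=dict(np.load('pics/w1.npz'));im=d['color'];hsv=cv2.cvtColor(im,cv2.COLOR_RGB2HSV)
m=np.zeros(hsv.shape[:2],np.uint8);m[165:225,250:305]=cv2.inRange(hsv,(0,0,150),(179,70,255))[165:225,250:305]
n,l,s,c=cv2.connectedComponentsWithStats(m)
for i in range(1,n):
    if s[i,4]>15:
        p=np.argwhere(l==i)[:,::-1];W=np.array([ray(d,*q,.132)[:2] for q in p]);v=np.linalg.svd(W-W.mean(0),full_matrices=False)[2][0]
        print(s[i],W.mean(0),'ang',np.arctan2(v[1],v[0]),'len',np.ptp((W-W.mean(0))@v), 'ends',W.mean(0)+v*np.array([[-1],[1]])*np.ptp((W-W.mean(0))@v)/2)
m=np.zeros(hsv.shape[:2],np.uint8);m[125:240,215:335]=cv2.inRange(hsv,(18,120,120),(32,255,255))[125:240,215:335]
c=max(cv2.findContours(m,0,1)[0],key=cv2.contourArea);h=cv2.approxPolyDP(cv2.convexHull(c),6,True)[:,0];
for q in h: print(q,ray(d,*q,.102)[:2].round(4))
m[:]=0;m[130:175,295:320]=cv2.inRange(hsv,(112,120,80),(128,255,255))[130:175,295:320]
if m.any():print('blue',ray(d,*np.argwhere(m).mean(0)[::-1],.102))
for q in[(353,118),(361,145),(357,131)]:print('shk',q,ray(d,*q,.087)[:2])
print('disc',ray(d,277,190,.108)[:2])
E
```

```text
[276 174   7  26  97] [ 0.50669018 -0.01336241] ang -2.6406221538153116 len 0.02244824622497444 ends [[ 0.51653505 -0.00797172]
 [ 0.49684531 -0.0187531 ]]
[289 139] [0.5414 0.0009]
[325 190] [ 0.5236 -0.0556]
[265 231] [ 0.455  -0.0342]
[230 186] [0.4729 0.0196]
blue [ 0.52752597 -0.02765627  0.102     ]
shk (353, 118) [ 0.59115634 -0.03691757]
shk (361, 145) [ 0.5767929  -0.05942259]
shk (357, 131) [ 0.5844209  -0.04771381]
disc [ 0.49771458 -0.01772993]
```

Request:
arm_command --plan '[[[0.05, 0.002, 0.004, -0.02, 0, 0, -0.06], [0.05, 0, 0, -0.02, 0, 0, -0.06], [0.05, 0, 0, -0.02, 0, 0, 0], [0.05, 0, 0, -0.02, 0, 0, 0], [0.05, 0, 0, -0.02, 0, 0, 0], [0.05, 0, 0, -0.02, 0, 0, 0], [0.05, 0, 0, -0.012, 0, 0, 0], [0.05, 0, 0, -0.006, 0, 0, 0], [0.05, 0, 0, 0, 0, 0, 0], [0.05, 0, 0, 0, 0, 0, 0]]]'

```text
time: 2.48
tool_pos: [0.4976, -0.0197, 0.1138]
tcp_rot: [0.0, 0.967, 0.253, 0.0]
force: [-0.2, -0.1, 0.3]
finger_gap: 0.581
grasp_force: 0.0
```

Request:
arm_command --plan '[[[0.0, 0, 0, 0, 0, 0, 0], [0.0, 0, 0, 0, 0, 0, 0], [0.0, 0, 0, 0, 0, 0, 0], [0.0, 0, 0, 0, 0, 0, 0], [0.0, 0, 0, 0, 0, 0, 0], [0.0, 0, 0, 0, 0, 0, 0]]]' --force 30

```text
time: 2.98
tool_pos: [0.498, -0.0189, 0.1142]
tcp_rot: [0.0, 0.967, 0.254, 0.001]
force: [-1.9, -0.4, 6.8]
finger_gap: 0.154
grasp_force: 32.4
```

```bash
python3 - <<'E'
from h import *
d=shot('wrist','w2');o=manip.observe();print(o['tool_pos'],o['tcp_rot'],o['force'],o['ft_torque'],o['grasp_force'],o['finger_gap'])
E
```

```text
[ 0.498036   -0.01893622  0.11420246] [4.03519749e-04 9.67276521e-01 2.53723375e-01 6.46435852e-04] [-2.05831154 -0.55560599  6.9179657 ] [ 0.06710556  0.28808256 -0.02266338] 32.37464725971222 0.15253212781421038
```

View pics/w2.png

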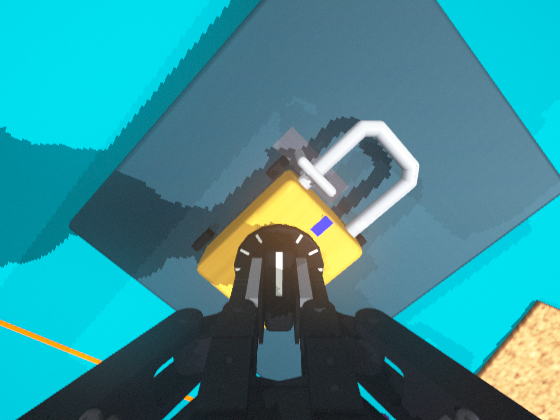

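The bar is gripped: the opening is about 13 mm and the line is vertical in the image at (279,275). The dial reads about 0.79, so I turn it 0.80 rad clockwise and ease up 2 mm.

Request:
arm_command --plan '[[[0.0, 0, 0, 0.002, 0, 0, -0.08], [0.0, 0, 0, 0, 0, 0, -0.12], [0.0, 0, 0, 0, 0, 0, -0.12], [0.0, 0, 0, 0, 0, 0, -0.12], [0.0, 0, 0, 0, 0, 0, -0.12], [0.0, 0, 0, 0, 0, 0, -0.12], [0.0, 0, 0, 0, 0, 0, -0.12], [0.0, 0, 0, 0, 0, 0, 0], [0.0, 0, 0, 0, 0, 0, 0], [0.0, 0, 0, 0, 0, 0, 0]]]'

```text
time: 3.87
tool_pos: [0.4972, -0.0187, 0.1149]
tcp_rot: [-0.0, 0.99, -0.141, -0.001]
force: [0.0, -0.1, -4.9]
finger_gap: 0.157
grasp_force: 30.9
```

```bash
python3 - <<'E'
from h import *
o=manip.observe();q=o['tcp_rot'];print(o['tool_pos'],2*np.arctan2(q[2],q[1]),o['force'],o['ft_torque'],o['grasp_force'],o['finger_gap'],o['qpos'][5])
E
```

```text
[ 0.49721725 -0.01873227  0.11491151] -0.2836739881959887 [ 0.02469649 -0.14431313 -4.92406853] [ 0.02193588  0.05499182 -0.03398635] 30.874101519584656 0.15695320422782202 1.6626319104679539
```

Request:
arm_command --plan '[[[0.045, 0, 0, -0.001, 0, 0, 0], [0.045, 0, 0, 0, 0, 0, 0], [0.045, 0, 0, 0, 0, 0, 0], [0.045, 0, 0, 0, 0, 0, 0], [0.045, 0, 0, 0.02, 0, 0, 0], [0.04, 0, 0, 0.035, 0, 0, 0], [0.04, 0, 0, 0.035, 0, 0, 0], [0.04, 0, 0, 0.01, 0, 0, 0], [0.04, 0, 0, 0, 0, 0, 0]]]'

```text
time: 4.62
tool_pos: [0.4995, -0.0192, 0.2179]
tcp_rot: [0.0, 0.99, -0.143, 0.004]
force: [0.3, 1.2, -0.3]
finger_gap: 0.469
grasp_force: 0.0
```

```bash
python3 - <<'E'
from h import *
d=shot('wrist','w3');o=manip.observe();print(o['tool_pos'],o['finger_gap'])
K,R,t=d['intrinsics'],d['R'],d['t']
for p in[(.497,-.019,.132),(.58,-.043,.087)]:
    q=K@(R@np.array(p)+t);print(q[:2]/q[2])
E
```

```text
[ 0.49830563 -0.01900925  0.21556354] 0.46840706344860245
[280.13619372 218.31921786]
[279.55732108 100.70487203]
```

View pics/w3.png

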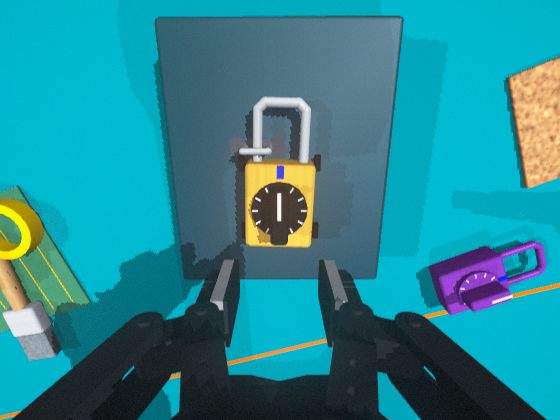

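The white line at (279,205) points at the blue mark (280,172), and the shackle bar at (281,101) is where predicted. Next I turn 90° above the shackle bar.

Request:
arm_command --plan '[[[0.026, 0.01, -0.003, 0, 0, 0, 0.12], [0.026, 0.01, -0.003, 0, 0, 0, 0.12], [0.026, 0.01, -0.003, 0, 0, 0, 0.12], [0.026, 0.01, -0.003, 0, 0, 0, 0.12], [0.026, 0.01, -0.003, 0, 0, 0, 0.12], [0.026, 0.01, -0.003, 0, 0, 0, 0.12], [0.026, 0.01, -0.003, 0, 0, 0, 0.12], [0.026, 0.012, -0.003, 0, 0, 0, 0.12], [0.026, 0, 0, 0, 0, 0, 0.12], [0.026, 0, 0, 0, 0, 0, 0.12], [0.026, 0, 0, 0, 0, 0, 0.12], [0.026, 0, 0, 0, 0, 0, 0.12]]]'

```text
time: 5.67
tool_pos: [0.5788, -0.0428, 0.2119]
tcp_rot: [-0.001, 0.837, 0.548, -0.001]
force: [0.2, -0.3, 0.1]
finger_gap: 0.302
grasp_force: 0.0
```

Request:
arm_command --plan '[[[0.026, 0, 0, -0.01, 0, 0, 0.12], [0.026, 0, 0, -0.02, 0, 0, 0.01], [0.026, 0, 0, -0.03, 0, 0, 0], [0.026, 0, 0, -0.02, 0, 0, 0], [0.026, 0, 0, 0, 0, 0, 0], [0.026, 0, 0, 0, 0, 0, 0]]]'

```text
time: 6.17
tool_pos: [0.5784, -0.0427, 0.1323]
tcp_rot: [-0.002, 0.801, 0.598, -0.002]
force: [0.1, 0.0, 0.6]
finger_gap: 0.308
grasp_force: 0.0
```

```bash
python3 - <<'E'
from h import *
d=shot('wrist','w4');o=manip.observe();q=o['tcp_rot'];print(o['tool_pos'],2*np.arctan2(q[2],q[1]),o['finger_gap'],o['qpos'])
K,R,t=d['intrinsics'],d['R'],d['t']
for p in[(.5802,-.0429,.087),tuple(o['tool_pos'])]:
    q=K@(R@np.array(p)+t);print(q[:2]/q[2])
E
```

```text
[ 0.57950349 -0.0429099   0.13395958] 1.2828644623878116 0.30501513902308686 [-2.05744978e-01  5.33851414e-01  1.50012701e+00 -5.11783719e-05
  1.10876613e+00  8.22097264e-02]
[282.17974137 237.01204783]
[281.40128644 274.98021676]
```

View pics/w4.png

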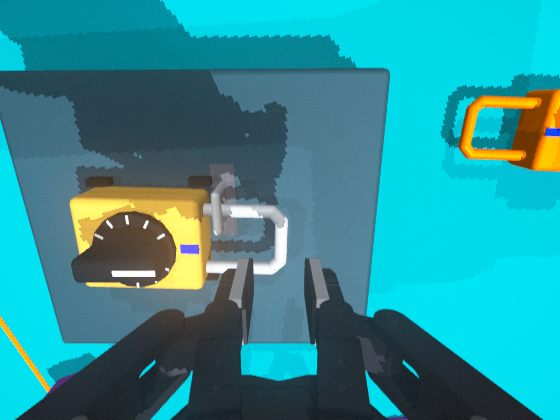

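The cross bar is at column 281, rows 210–268. Its middle (281,238) matches the predicted (282,237), so I descend.

Request:
arm_command --plan '[[[0.026, 0, 0, -0.015, 0, 0, 0], [0.026, 0, 0, -0.015, 0, 0, 0], [0.026, 0, 0, -0.015, 0, 0, 0], [0.026, 0, 0, -0.008, 0, 0, 0], [0.026, 0, 0, -0.002, 0, 0, 0], [0.026, 0, 0, 0, 0, 0, 0], [0.026, 0, 0, 0, 0, 0, 0]]]'

```text
time: 6.8
tool_pos: [0.5804, -0.0431, 0.0805]
tcp_rot: [0.001, 0.801, 0.598, 0.001]
force: [1.0, -0.3, 0.7]
finger_gap: 0.308
grasp_force: 0.0
```

Request:
arm_command --plan '[[[0.0, 0, 0, 0, 0, 0, 0], [0.0, 0, 0, 0, 0, 0, 0], [0.0, 0, 0, 0, 0, 0, 0], [0.0, 0, 0, 0, 0, 0, 0]]]' --force 25

```text
time: 7.13
tool_pos: [0.5803, -0.0428, 0.0801]
tcp_rot: [0.001, 0.801, 0.598, 0.001]
force: [0.6, 1.2, 3.1]
finger_gap: 0.084
grasp_force: 25.3
```

Request:
arm_command --plan '[[[0.0, 0.003, -0.0009, 0, 0, 0, 0], [0.0, 0.003, -0.0009, 0, 0, 0, 0], [0.0, 0.003, -0.0009, 0, 0, 0, 0], [0.0, 0.003, -0.0009, 0, 0, 0, 0], [0.0, 0.003, -0.0009, 0, 0, 0, 0], [0.0, 0.003, -0.0009, 0, 0, 0, 0], [0.0, 0.003, -0.0009, 0, 0, 0, 0], [0.0, 0.003, -0.0009, 0, 0, 0, 0], [0.0, 0.001, -0.0003, 0, 0, 0, 0], [0.0, 0, 0, 0, 0, 0, 0], [0.0, 0, 0, 0, 0, 0, 0], [0.0, 0, 0, 0, 0, 0, 0]]]'

```text
time: 8.13
tool_pos: [0.6049, -0.0506, 0.0795]
tcp_rot: [0.0, 0.801, 0.598, 0.0]
force: [-1.0, 0.6, 0.9]
finger_gap: 0.082
grasp_force: 24.9
```

```bash
python3 - <<'E'
from h import *
d=shot('wrist','w5');o=manip.observe();print(o['tool_pos'],o['finger_gap'],o['force'],o['grasp_force'])
E
```

```text
[ 0.60490237 -0.05055719  0.07953002] 0.0825740055212129 [-0.75065476  0.70118644  0.02347859] 24.938431307673454
```

View pics/w5.png

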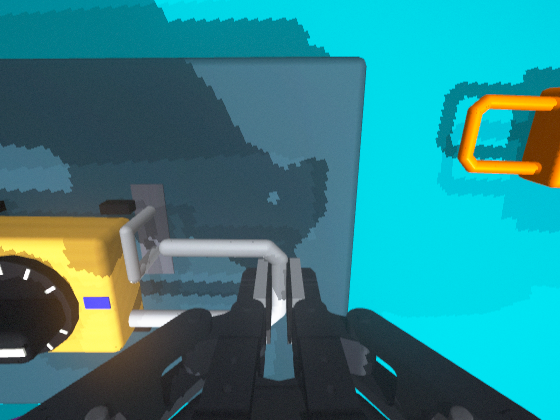

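The shackle is out about 25.8 mm and its free leg end at (162,247) is past the staple. I pull a touch further to reach the stop, then release and rise.

Request:
arm_command --plan '[[[0.0, 0.001, -0.0003, 0, 0, 0, 0], [0.0, 0.0005, -0.0001, 0, 0, 0, 0], [0.0, 0, 0, 0, 0, 0, 0], [0.0, 0, 0, 0, 0, 0, 0]]]'

```text
time: 8.52
tool_pos: [0.6058, -0.0507, 0.0792]
tcp_rot: [-0.0, 0.801, 0.598, -0.0]
force: [-2.7, 0.3, 1.5]
finger_gap: 0.082
grasp_force: 24.8
```

Request:
arm_command --plan '[[[0.026, 0, 0, 0, 0, 0, 0], [0.026, 0, 0, 0, 0, 0, 0], [0.026, 0, 0, 0, 0, 0, 0], [0.026, 0, 0, 0.015, 0, 0, 0], [0.026, 0, 0, 0.03, 0, 0, 0], [0.026, 0, 0, 0.03, 0, 0, 0], [0.026, 0, 0, 0.03, 0, 0, 0], [0.026, 0, 0, 0.03, 0, 0, 0], [0.05, 0, 0, 0, 0, 0, 0], [0.05, 0, 0, 0, 0, 0, 0]]]'

```text
time: 9.35
tool_pos: [0.6074, -0.0512, 0.2166]
tcp_rot: [0.002, 0.801, 0.598, 0.002]
force: [-1.1, -0.6, -0.1]
finger_gap: 0.573
grasp_force: 0.0
```

Request:
arm_command --plan '[[[0.085, -0.01, 0.003, 0, 0, 0, -0.12], [0.085, -0.01, 0.003, 0, 0, 0, -0.12], [0.085, -0.01, 0.003, 0, 0, 0, -0.12], [0.085, -0.01, 0.003, 0, 0, 0, -0.12], [0.085, -0.01, 0.003, 0, 0, 0, -0.12], [0.085, -0.01, 0.003, 0, 0, 0, -0.12], [0.085, -0.01, 0.003, 0, 0, 0, -0.12], [0.085, -0.01, 0.003, 0, 0, 0, -0.12], [0.085, -0.01, 0.003, 0, 0, 0, -0.12], [0.085, -0.01, 0.003, 0, 0, 0, -0.12], [0.085, -0.005, 0.001, 0, 0, 0, -0.12], [0.085, 0, 0, 0, 0, 0, -0.12]]]'

```text
time: 10.35
tool_pos: [0.4996, -0.0195, 0.2131]
tcp_rot: [-0.0, 0.997, -0.081, -0.001]
force: [0.0, 0.5, -0.6]
finger_gap: 0.997
grasp_force: 0.0
```

Request:
arm_command --plan '[[[0.085, 0, 0, 0, 0, 0, -0.12], [0.085, 0, 0, 0, 0, 0, -0.01], [0.085, 0, 0, 0, 0, 0, 0], [0.085, 0, 0, 0, 0, 0, 0]]]'

```text
time: 10.68
tool_pos: [0.501, -0.0198, 0.2137]
tcp_rot: [0.0, 0.99, -0.141, -0.001]
force: [0.3, 0.3, -0.6]
finger_gap: 0.997
grasp_force: 0.0
```

```bash
python3 - <<'E'
from h import *
d=shot('wrist','w6');o=manip.observe();q=o['tcp_rot'];print(o['tool_pos'],2*np.arctan2(q[2],q[1]),o['finger_gap'],o['qpos'])
hsv=cv2.cvtColor(d['color'],cv2.COLOR_RGB2HSV)
m=np.zeros(hsv.shape[:2],np.uint8);m[100:300,190:370]=cv2.inRange(hsv,(18,120,100),(32,255,255))[100:300,190:370]
c=max(cv2.findContours(m,0,1)[0],key=cv2.contourArea);h=cv2.approxPolyDP(cv2.convexHull(c),6,True)[:,0]
for q in h: print(q,ray(d,*q,.102)[:2].round(4))
E
```

```text
[ 0.50101543 -0.01982046  0.21381036] -0.2844766507984667 0.9993590142885277 [-1.92434917e-01  3.14867119e-01  1.61492976e+00 -1.21554779e-04
  1.21265613e+00  1.66288072e+00]
[249 160] [ 0.5438 -0.0067]
[313 162] [ 0.5277 -0.0561]
[310 247] [ 0.4547 -0.0348]
[246 244] [0.4734 0.0189]
```

View pics/w6.png

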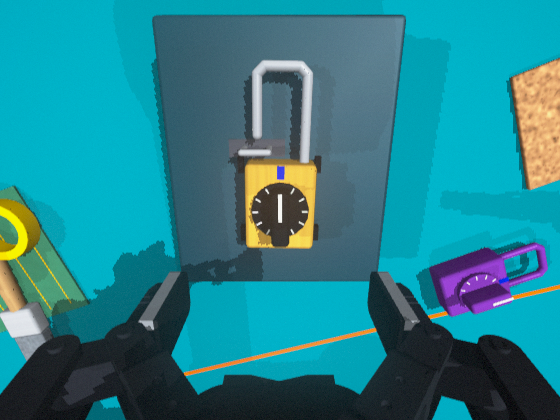

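The lock is in place and the dial line is at the blue mark. The shackle is out with its free leg tip at (257,137), clear of the staple (255,152). I descend around the body in stages.

Request:
arm_command --plan '[[[0.085, 0, 0, -0.025, 0, 0, 0], [0.085, 0, 0, -0.03, 0, 0, 0], [0.085, 0, 0, -0.03, 0, 0, 0], [0.085, 0, 0, -0.025, 0, 0, 0], [0.085, 0, 0, -0.015, 0, 0, 0], [0.085, 0, 0, -0.008, 0, 0, 0], [0.085, 0, 0, 0, 0, 0, 0], [0.085, 0, 0, 0, 0, 0, 0]]]'

```text
time: 11.4
tool_pos: [0.5015, -0.0199, 0.0816]
tcp_rot: [0.0, 0.99, -0.143, 0.0]
force: [-0.4, -0.5, -0.1]
finger_gap: 0.991
grasp_force: 0.0
```

Request:
arm_command --plan '[[[0.085, 0, 0, -0.005, 0, 0, 0], [0.085, 0, 0, -0.004, 0, 0, 0], [0.085, 0, 0, -0.002, 0, 0, 0], [0.085, 0, 0, 0, 0, 0, 0], [0.085, 0, 0, 0, 0, 0, 0]]]'

```text
time: 11.82
tool_pos: [0.5012, -0.0198, 0.0705]
tcp_rot: [0.0, 0.99, -0.143, 0.0]
force: [0.3, -0.4, -0.6]
finger_gap: 0.996
grasp_force: 0.0
```

Request:
arm_command --plan '[[[0.05, 0, 0, 0, 0, 0, 0], [0.05, 0, 0, 0, 0, 0, 0], [0.04, 0, 0, 0, 0, 0, 0], [0.04, 0, 0, 0, 0, 0, 0], [0.04, 0, 0, 0, 0, 0, 0], [0.04, 0, 0, 0, 0, 0, 0]]]' --force 60

```text
time: 12.32
tool_pos: [0.5014, -0.0199, 0.0709]
tcp_rot: [0.0, 0.99, -0.143, 0.0]
force: [-1.0, -0.6, 5.9]
finger_gap: 0.693
grasp_force: 66.3
```

Request:
arm_command --plan '[[[0.04, 0, 0, 0.004, 0, 0, 0], [0.04, 0, 0, 0.008, 0, 0, 0], [0.04, 0, 0, 0.012, 0, 0, 0], [0.04, 0, 0, 0.015, 0, 0, 0], [0.04, 0, 0, 0.015, 0, 0, 0], [0.04, 0, 0, 0.015, 0, 0, 0], [0.04, 0, 0, 0.015, 0, 0, 0], [0.04, 0, 0, 0.015, 0, 0, 0], [0.04, 0, 0, 0.015, 0, 0, 0], [0.04, 0, 0, 0.01, 0, 0, 0], [0.04, 0, 0, 0, 0, 0, 0], [0.04, 0, 0, 0, 0, 0, 0]]]'

```text
time: 13.32
tool_pos: [0.5009, -0.0197, 0.1944]
tcp_rot: [0.0, 0.99, -0.143, -0.0]
force: [-0.6, 0.5, -5.7]
finger_gap: 0.689
grasp_force: 65.9
```

```bash
python3 - <<'E'
from h import *
d=shot('wrist','w7');o=manip.observe();print(o['tool_pos'],o['finger_gap'],o['force'],o['ft_torque'],o['grasp_force'])
E
```

```text
[ 0.5005361  -0.01965178  0.19368937] 0.6925774979933284 [ 0.47148572  0.22875145 -5.84969454] [-0.0071553   0.04834678 -0.02635963] 65.85133910179138
```

View pics/w7.png

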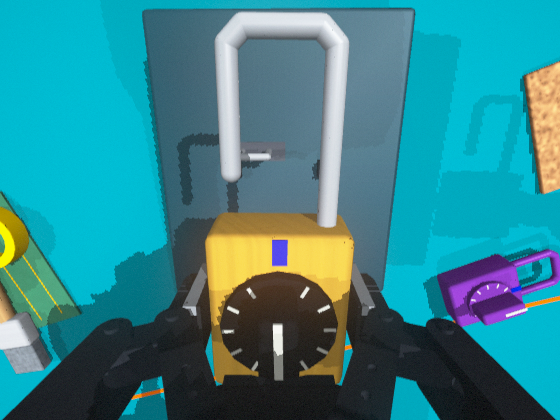

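The lock hangs level in the fingers with the shackle open, its bar at row 25 and the leg tip at (230,175), clear of the staple. I carry it to the pad.

Request:
arm_command --plan '[[[0.04, 0, -0.008, 0, 0, 0, 0], [0.04, -0.002, -0.016, 0, 0, 0, 0], [0.04, -0.002, -0.022, 0, 0, 0, 0], [0.04, -0.002, -0.025, 0, 0, 0, 0], [0.04, -0.002, -0.025, 0, 0, 0, 0], [0.04, -0.002, -0.025, 0, 0, 0, 0], [0.04, -0.002, -0.025, 0, 0, 0, 0], [0.04, -0.002, -0.025, 0, 0, 0, 0], [0.04, -0.002, -0.025, 0, 0, 0, 0], [0.04, -0.002, -0.025, 0, 0, 0, 0], [0.04, -0.002, -0.025, 0, 0, 0, 0], [0.04, -0.002, -0.025, 0, 0, 0, 0]]]'

```text
time: 14.37
tool_pos: [0.4781, -0.2923, 0.1931]
tcp_rot: [-0.0, 0.99, -0.143, -0.001]
force: [0.5, 0.1, -4.8]
finger_gap: 0.692
grasp_force: 65.8
```

Request:
arm_command --plan '[[[0.04, 0, -0.022, 0, 0, 0, 0], [0.04, 0, -0.018, 0, 0, 0, 0], [0.04, 0, -0.012, 0, 0, 0, 0], [0.04, 0, -0.006, 0, 0, 0, 0], [0.04, 0, -0.002, 0, 0, 0, 0], [0.04, 0, 0, 0, 0, 0, 0], [0.04, 0, 0, 0, 0, 0, 0], [0.04, 0, 0, 0, 0, 0, 0], [0.04, 0, 0, 0, 0, 0, 0], [0.04, 0, 0, 0, 0, 0, 0]]]'

```text
time: 15.2
tool_pos: [0.4793, -0.3502, 0.1945]
tcp_rot: [0.0, 0.99, -0.143, 0.0]
force: [0.1, 0.1, -4.5]
finger_gap: 0.69
grasp_force: 65.8
```

```bash
python3 - <<'E'
from h import *
d=shot('top','t8');o=manip.observe();print(o['tool_pos'],o['tcp_rot'],o['finger_gap'],o['force'],o['grasp_force'],abs(o['qd']).max(),o['time'])
w=shot('wrist','w8')
cv2.imwrite('pics/end.png',np.hstack([cv2.resize(d['color'][:,:,::-1],(400,300)),cv2.resize(w['color'][:,:,::-1],(400,300))]))
E
```

```text
[ 0.47931081 -0.35030693  0.19450755] [ 6.74379945e-05  9.89757730e-01 -1.42757232e-01  5.85081053e-05] 0.6935648397695544 [-0.9074114   0.22055572 -4.82321665] 65.81226110458374 0.004556477110894249 15.25
```

View pics/end.png

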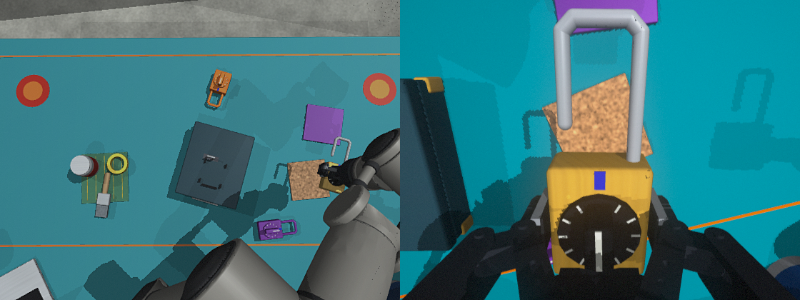

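The lock is held level over the cork pad, which shows at (308,180) in the left panel. The lock looks offset only because it is high above the pad. The shackle is open and the can, tape roll and brush have not moved. I hand the job in.

```bash
python3 -c "
from plant import manip
print(manip.close_job())"
```

```text
the job is handed in; nothing more can be done
None
```

The padlock is unlocked and I handed the job in with it held still and level, dial up and shackle open, about 20 cm above the middle of the cork pad; the can, tape roll and brush were not touched, and no verdict came back.

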